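Load an ink cartridge into a sprung test cradle and lock it

TASK

Put the loose ink cartridge into the channel of the sloping test cradle, flat end up the slope, push it against the sprung contact block until it is hard against the stop, and hold it there until the slow catch has come fully up behind it. Then turn the keeper knob clockwise past its click, all the way round, so that its arm lies across the cartridge, and let go. Leave the tin, the solder reel and the glass where they stand.

Things in the scene. Friction and masses are not known exactly. Their poses are not given: they have to be found in the camera images.
- ink_cartridge: Black ink cartridge, upright: body 19 (x) x 64 (y) x 36 mm high, y from -26.5 (end with a small snout 10 wide, z 26 to 34, reaching to y -37.5) to +37.5 mm (plain flat end, which goes first). A pad on top reaches 39 mm. Origin: on the underside, mid-width; z up. 45 g. Grip it by its flanks, fingertips 9 mm or more above its underside (guide rails).
- cradle: Fixed grey wedge-shaped cradle, 168 x 160 mm, 25 mm high in front, 115 at the back; its place and yaw vary. Origin: centre of its underside; x points to its high side.
- deck: The cradle's sloping top plate, 178 x 154 mm, 30 deg from level. Origin: middle of its top surface; x up the slope, z out of the plate. Rails 6 mm high leave a channel 23.5 wide about y=0, x -16 to 44, flared below to x -35, floor slippery. Stop: face of a black head (50 wide, 44 high) at x=45. Home: cartridge origin at x 7.5, y 0, z 0, its +y along deck x.
- contact_block (a joint): Sprung block 20 wide, z 9 to 27 mm over the deck, that stands 8 mm out of the stop face; m pressed in: 0 = out (3 N), 0.008 = flush with the stop (7 N). It pushes the cartridge back down the slope.
- catch (a joint): Sprung steel catch in the channel floor, deck x -36 (ramp) to -22.5 mm (square face), 15 wide, sticking up 7 mm; m pressed down: 0 = fully up, 0.0075 = flush. 2 to 2.5 N and damped: once the cartridge (hard at the stop its tail is 3.5 mm clear) uncovers it, it takes about 1 s to rise. Jams if the cartridge is let back on it too early.
- keeper (a joint): Keeper, a turn-button on a boss at deck x 8, y 54 mm; turns about the deck's z. 0 = arm points up the slope (start), grows clockwise seen from above the deck; 1.45 rad = stop, arm across the channel. Over-centre detent: it must be turned past 0.73, then snaps on (about 0.1 N m).
- keeper_grip (a point): Point on the keeper's axis, 63.5 mm over the deck, in its black grip bar: 12 wide, 40 long, 48 to 72 mm over the deck; the bar lies along the steel arm (13 wide, 77 long, 41.5 to 46.5 mm over the deck). x points along the bar to the arm's tip. A disc of radius 15 mm ends 48.5 mm over the deck.
- tin: Round tin, 63 dia x 48 mm, bystander. Origin: centre of its underside.
- reel: Reel of solder, 59 dia x 44 mm, bystander. Origin: centre of its underside.
- glass: Small clear glass, 49 dia x 61 mm, bystander. Origin: centre of its underside.

How it is judged:
By the outcome, as a careful person would: the job done as asked, in the order asked, and still so for the second after the job is handed in, with the robot touching nothing.
It also fails if it takes over 61 s, if anything falls off the work surface, if the arm or the gripper's body presses on something with over 40 N, if the wrist force passes 120 N, or if a joint passes its speed limit or range.

ROBOT

A 6-joint arm with a two-finger parallel gripper is mounted at the origin on a cart in front of the work surface, level with it; the furniture and walls round the work are solid. World frame = base frame: x ahead of the robot, y to its left, z up, the work surface at z = 0. Lengths are in mm, angles in rad, forces in N, time in s.
With the tool pointing down it reaches from about 325 to 850 mm from the base axis. Payload 4.4 kg.
Tool frame: the origin (TCP) lies on the centre line of the jaws, within the pads' length; the fingertips stand 22 mm ahead of it and the grasp point (between the pads) lies 3 mm ahead of it; z points along the fingers, y is the line along which they close (so a half turn about z gives the same grasp; the last joint's range is limited). The gripper opens to 94 mm and grips with 3 to 60 N. Pads are 16 mm wide; open, the fingers measure 119 mm over their backs; the gripper's body (75 mm by 177 mm) begins 78 mm behind the grasp point.
Start: joints at [-1.444, 0.207, 1.542, -0, 1.393, -0.15], TCP at [157.676, -552.961, 227.447] pointing down, gripper open.
Joint ranges: [-2.73, 2.73], [-0.86, 2.22], [0.23, 2.46], [-1.11, 4.25], [0.08, 2.63], [-2.82, 2.82]. Speed limits (rad/s): [2.79, 2.79, 3.14, 3.14, 3.14, 3.14].

INTERFACE

Orientations are given as a unit quaternion [x, y, z, w].
In Python, from bench import * gives the robot as it stands.
- The arm moves only by the tool servo_tool, never from a script. Its arguments are lists of equal length, an entry for each row: "translation": the shift along the tool's x, y, z in units of 0.2 m (1.0 is 0.2 m), a list of three; "delta_rot": the turn, a rotation vector about the tool's x, y, z in units of pi/2 rad (1.0 is pi/2 rad), a list of three; "jaw": the opening, from 0 (shut) to 1 (fully open). In form: {"translation": [[dx, dy, dz], ...], "delta_rot": [[ax, ay, az], ...], "jaw": [jaw, ...]}. A call has 1 to 5 rows; each row is the pose to reach, as a shift and turn from the pose commanded when the call began, along the tool's axes at that moment; what a row does not reach only later rows make up. A row lasts 1/10 s, in which the tool goes at most 50 mm and 8.59 degrees, less where a joint would pass 70% of its speed; a pose out of reach is approached as far as the arm can. A call with a number of a shift or a turn outside -1 to 1 is refused whole. A call with a gripper value outside its range is refused whole. The fingers move at their own pace and stop on an object; "squeeze" is the grip in N (left out, the last holds). Time passes only in rows, so rows that repeat a pose let the fingers close. It gives the time, the measured TCP pose, the force, the opening and the grip force at its end, in the units of the state.
- state(): the state, without advancing time (a new reading comes with each control period).
- camera(name): name is "side" or "top" or "wrist"; returns a dict with "frame" (400x640x3 uint8, blue, green, red), "z_map" (400x640 float32, mm along the optical axis (not along the pixel's ray), 0 where there is no reading), "K" (3x3 intrinsics, pixels), "R" (3x3) and "t" (3): a world point X has camera coordinates R X + t. Camera axes: x right, y down, z forward; pixel columns grow to the right and rows downward; lengths in mm; the calibration is good to about 2 mm. A picture is of the moment at which its call begins.
- hand_in(): hands the job in; it is judged then, once.
The state is a dict: "t": time; "joints": joint angles; "dq": joint speeds; "tau": joint torques, N m; "eef_pos": TCP position; "tcp_rot": TCP orientation; "force": force on the tool from outside, world axes, zero at the start; "moment": the same for the moment, N m; "width": opening from 0.0 (shut) to 1.0 (fully open); "finger_force": force on a finger pad.
Only numpy, scipy, OpenCV 4.12 (cv2) and the standard library are available. Lean on these libraries where they do the work, as an engineer would, in place of code of your own. Each camera call takes 0.05 s, during which the arm holds its last target. There are 200 camera calls.

## Working session

There is one attempt and no reset: what is moved stays moved. The work goes in short steps, Python scripts to look and compute and a tool call to move; the robot and the scene stay as the last step left them, time stands still between calls to the robot, and variables do not carry over. Pictures are saved under pics/ and viewed, at most 10 in all, crops included, and the job is handed in when it is done.

Besides the shell and the picture viewer there is one more tool, called after "Call:" in YAML: its name, and indented under it one key for each argument. servo_tool: Moves the arm, as the interface text tells. Shifts and turns lie within -1 to 1; 1 stands for 0.2 m of shift or pi/2 rad of turn. Its arguments: {"type":"object","properties":{"translation":{"type":"array","items":{"type":"array","items":{"type":"number","minimum":-1,"maximum":1}}},"delta_rot":{"type":"array","items":{"type":"array","items":{"type":"number","minimum":-1,"maximum":1}}},"jaw":{"type":"array","items":{"type":"number"}},"squeeze":{"type":"number"}},"required":["translation","delta_rot","jaw"]}

```bash
mkdir -p pics; ls; cat > h.py <<'E'
from bench import *
import numpy as np, cv2
from scipy.spatial.transform import Rotation as Ro
def pts(c):
    z=c["z_map"]; v,u=np.mgrid[:400,:640]; K=c["K"]
    P=np.stack([(u-K[0,2])/K[0,0]*z,(v-K[1,2])/K[1,1]*z,z],-1)
    return (P-c["t"])@c["R"]
E
python3 - <<'E'
from h import *
for n in("top","side"):
    c=camera(n); cv2.imwrite(f"pics/{n}0.png",c["frame"]); np.savez(f"{n}0.npz",**c)
    print(n,c["K"].round(1).tolist(),(-c["R"].T@c["t"]).round(),c["R"].round(3).tolist())
print(state())
E
```

```text
pics
top [[469.9, 0.0, 317.8], [0.0, 469.9, 208.8], [0.0, 0.0, 1.0]] [ 459. -222.  968.] [[0.029, -0.999, -0.014], [-0.996, -0.028, -0.088], [0.087, 0.016, -0.996]]
side [[398.6, 0.0, 322.2], [0.0, 398.6, 197.1], [0.0, 0.0, 1.0]] [ 442. -984.  486.] [[0.991, -0.135, 0.016], [-0.043, -0.421, -0.906], [0.129, 0.897, -0.423]]
{'t': 0.1, 'joints': array([-1.44351450e+00,  2.07359210e-01,  1.54278145e+00,  4.95983860e-06,
        1.39351791e+00, -1.50510346e-01]), 'dq': array([ 0.00071214, -0.00293926, -0.00309231, -0.0010487 ,  0.0002942 ,
        0.00124508]), 'tau': array([-7.52484157e-04, -3.71864641e+01, -2.82294238e+01,  6.99784840e-02,
        3.11490207e-02, -4.56756015e-05]), 'eef_pos': array([ 157.58164678, -552.27831588,  226.40707881]), 'tcp_rot': array([ 9.90368969e-01,  1.38449409e-01,  1.44371892e-05, -1.03285854e-03]), 'force': array([ 0.46344813, -0.06600096, -0.1135954 ]), 'moment': array([ 0.02208692, -0.0021062 ,  0.02493154]), 'finger_force': 0.0, 'width': 1.000779108708222}
```

View pics/top0.png

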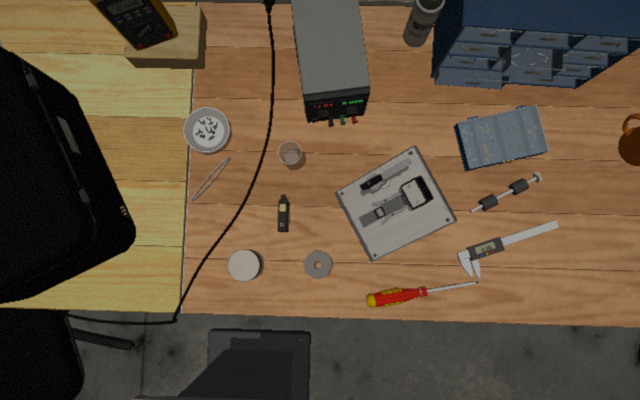

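View pics/side0.png

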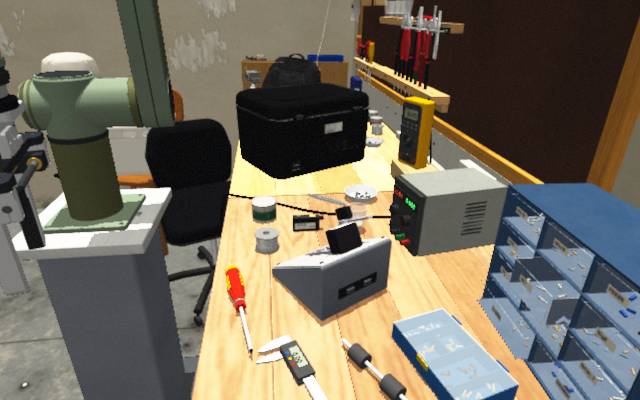

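```bash
cat > m.py <<'E'
from h import *
c=dict(np.load("top0.npz")); P=pts(c); f=c["frame"]
a=cv2.resize(f[140:270,325:465],None,fx=4,fy=4,interpolation=cv2.INTER_CUBIC)
b=cv2.resize(f[185:240,260:310],None,fx=4.5,fy=4.5,interpolation=cv2.INTER_CUBIC)
out=np.zeros((520,560+225,3),np.uint8); out[:,:560]=a; out[:b.shape[0],560:]=b
cv2.imwrite("pics/crop.png",out)
# deck plane ransac
Q=P[140:270,325:465].reshape(-1,3); Q=Q[(Q[:,2]>15)]
rng=np.random.default_rng(0); best=0
for _ in range(800):
    s=Q[rng.choice(len(Q),3,False)]; n=np.cross(s[1]-s[0],s[2]-s[0]); L=np.linalg.norm(n)
    if L<1: continue
    n/=L; k=(abs((Q-s[0])@n)<2).sum()
    if k>best: best=k; N=n; o=s[0]
for _ in range(3):
    I=Q[abs((Q-o)@N)<2]; o=I.mean(0); N=np.linalg.svd(I-o)[2][2]
N*=np.sign(N[2]); print("N",N,"tilt",np.degrees(np.arccos(N[2])),len(I))
X=np.array([-N[0],-N[1],0]); X/=np.linalg.norm(X); X=np.cross(np.cross(N,X),N); X/=np.linalg.norm(X); Y=np.cross(N,X)
J=(I-o)@np.array([X,Y]).T
r=cv2.minAreaRect(J.astype(np.float32)); print(r)
e=np.percentile(J,[.3,99.7],axis=0); print("ext",e)
print("X yaw",np.degrees(np.arctan2(X[1],X[0])))
cen=o+X*e[:,0].mean()+Y*e[:,1].mean(); print("deck origin",cen)
# above-deck things
A=(Q-cen)@np.array([X,Y,N]).T
def rect(m,s):
    print(s,m.sum(), cv2.minAreaRect(A[m][:,:2].astype(np.float32)), A[m].mean(0).round(1))
rect((A[:,2]>38)&(A[:,2]<50)&(A[:,0]>38)&(abs(A[:,1])<35),"head")
rect((A[:,2]>66)&(A[:,2]<78)&(A[:,1]>35),"keeper grip"); 
# table objects
for nm,(u0,u1,v0,v1) in dict(cart=(265,302,188,238),tin=(220,270,240,285),reel=(297,337,245,285),glass=(272,312,135,175)).items():
    S=P[v0:v1,u0:u1].reshape(-1,3); S=S[np.isfinite(S).all(1)]; T=S[S[:,2]>8]
    if len(T)==0: print(nm,"none"); continue
    z=np.percentile(T[:,2],90); T2=T[T[:,2]>(15 if nm=="cart" else z-8)]
    print(nm,len(T2),z.round(1),cv2.minAreaRect(T2[:,:2].astype(np.float32)))
    if nm=="cart":
        for h in(15,30,34): pass
        m=T[T[:,2]>37]; print("pad",m.mean(0) if len(m) else 0)
E
python3 m.py
```

```text
N [-0.24588633  0.43588533  0.86576203] tilt 30.03016684824763 4519
((-0.09827423095703125, 7.233100891113281), (158.8472442626953, 185.08030700683594), 89.7444839477539)
ext [[-88.64279596 -70.8253756 ]
 [ 90.9851509   84.57866924]]
X yaw -60.57231429216201
deck origin [ 548.70022648 -349.18753874   69.41538343]
head 536 ((62.33563232421875, 0.35259437561035156), (34.892669677734375, 49.873619079589844), 1.1113725900650024) [63.6  0.3 45.1]
keeper grip 147 ((8.27474594116211, 54.548858642578125), (12.325054168701172, 40.54670333862305), 89.94544982910156) [ 9.7 54.1 72.7]
cart 374 37.7 ((499.4659423828125, -157.62106323242188), (141.89779663085938, 53.28252410888672), 37.0962028503418)
pad [ 520.7995219  -143.16528898  125.93510133]
tin 829 49.3 ((428.3258361816406, -127.43477630615234), (60.31540298461914, 190.04486083984375), 1.549121618270874)
reel 569 39.1 ((433.52435302734375, -209.1219024658203), (54.945335388183594, 53.27247619628906), 1.3976140022277832)
glass 145 60.9 ((570.407470703125, -189.0570068359375), (227.3871307373047, 47.372657775878906), 28.07442283630371)
```

View pics/crop.png

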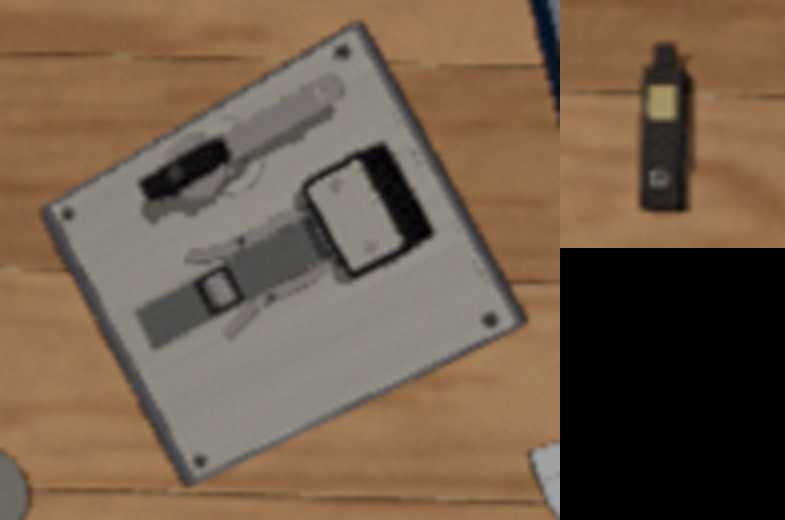

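```bash
cat >> h.py <<'E'
X0=np.array
N=X0([-0.24588633,0.43588533,0.86576203]);X=X0([-N[0],-N[1],0]);X/=np.linalg.norm(X);X=np.cross(np.cross(N,X),N);X/=np.linalg.norm(X);Y=np.cross(N,X)
cen=X0([548.70,-349.19,69.42])+.3*X+.4*Y+.5*N
Rd=np.array([-X,Y,-N]).T   # tool axes on deck
def dk(x,y,z): return cen+x*X+y*Y+z*N
def cmd(p,Rt):
    "shift/turn in tool units from measured pose"
    s=state(); R=Ro.from_quat(s["tcp_rot"]).as_matrix()
    return (R.T@(np.array(p)-s["eef_pos"])/200).round(4), (Ro.from_matrix(R.T@Rt).as_rotvec()/(np.pi/2)).round(4)
def down(psi): 
    c,s=np.cos(psi),np.sin(psi); return np.array([[c,s,0],[s,-c,0],[0,0,-1.]])
def rep():
    s=state(); R=Ro.from_quat(s["tcp_rot"]).as_matrix(); d=s["eef_pos"]-cen
    print("t",round(s["t"],2),"pos",s["eef_pos"].round(1),"deck",[round(d@v,1) for v in(X,Y,N)],"F",s["force"].round(1),"Fdeck",[round(s["force"]@v,1) for v in(X,Y,N)],"w",round(s["width"]*94,1),"ff",round(s["finger_force"],1),"q",s["joints"].round(2))
E
python3 - <<'E'
from h import *
c=dict(np.load("top0.npz")); P=pts(c); f=c["frame"]
g=f[185:240,265:302].max(2)<75
n,l,st,_=cv2.connectedComponentsWithStats(g.astype(np.uint8)); k=1+st[1:,4].argmax(); print(st[k])
m=np.zeros((400,640),bool); m[185:240,265:302]=(l==k)
T=P[m]; print(len(T),np.percentile(T[:,2],[5,25,50,75,95]).round(1))
for lo,hi in((30,37.5),(33,45)):
    m2=np.zeros((400,640),bool); m2[185:240,265:302]=1
    T=P[m2&(P[...,2]>lo)&(P[...,2]<hi)&(abs(P[...,1]+145)<30)]
    r=cv2.minAreaRect(T[:,:2].astype(np.float32)); print(lo,r,T.mean(0).round(1),T[:,:2].min(0),T[:,:2].max(0))
    # axis from body (x away from the snout)
    for x in range(460,560,8):
        t=T[abs(T[:,0]-x)<4]
        if len(t): print(x,len(t),t[:,1].min().round(1),t[:,1].max().round(1),t[:,2].mean().round(1))
for nm,(u0,u1,v0,v1) in dict(tin=(220,270,240,285),glass=(272,312,135,175)).items():
    S=P[v0:v1,u0:u1].reshape(-1,3); S=S[(S[:,2]>25)&(S[:,2]<70)]; print(nm,S.min(0).round(),S.max(0).round())
E
```

```text
[ 13  10  11  37 288]
288 [ 1.5 32.4 34.9 36.2 37.6]
30 ((531.6502075195312, -134.8277130126953), (74.47359466552734, 19.190074920654297), 0.1542569100856781) [ 528.2 -135.1   35. ] [ 494.39678063 -144.50593807] [ 568.89003706 -125.23616154]
492 8 -142.7 -128.7 34.1
500 38 -144.5 -126.3 35.0
508 33 -144.4 -126.1 35.5
516 36 -144.1 -125.8 35.2
524 34 -143.8 -125.5 35.1
532 35 -143.6 -125.2 35.3
540 30 -143.3 -127.1 35.5
548 27 -142.9 -126.5 35.2
556 32 -144.4 -126.6 34.7
33 ((531.6326904296875, -134.47804260253906), (74.24571990966797, 18.33502960205078), 1.9294729232788086) [ 526.9 -135.    35.8] [ 494.39678063 -144.50593807] [ 568.86870475 -125.53584538]
492 6 -142.7 -128.7 34.7
500 36 -144.5 -126.5 35.5
508 38 -144.4 -126.2 36.1
516 38 -144.3 -125.8 35.6
524 35 -144.0 -125.8 35.9
532 36 -143.6 -125.5 35.8
540 35 -143.3 -127.1 36.1
548 33 -143.2 -126.8 36.4
556 29 -142.7 -126.6 35.7
tin [396. -94.  25.] [457. -32.  52.]
glass [ 625. -171.   25.] [ 673. -124.   65.]
```

```bash
python3 -c "
from h import *
print(cmd([530,-134.5,130],down(.026)));rep()"
```

```text
(array([ 2.3634, -1.4972,  0.4858]), array([-0.0013, -0.    ,  0.1603]))
t 0.1 pos [ 157.6 -552.3  226.4] deck [np.float64(65.0), np.float64(-440.8), np.float64(143.1)] F [ 0.5 -0.1 -0.1] Fdeck [np.float64(0.2), np.float64(0.4), np.float64(-0.2)] w 94.1 ff 0.0 q [-1.44  0.21  1.54  0.    1.39 -0.15]
```

Call:
servo_tool:
  translation:
    - [0.9, -0.57, 0]
    - [0.9, -0.57, 0]
    - [0.9, -0.57, 0]
    - [0.9, -0.57, 0]
    - [0.9, -0.57, 0]
  delta_rot:
    - [0, 0, 0]
    - [0, 0, 0]
    - [0, 0, 0]
    - [0, 0, 0]
    - [0, 0, 0]
  jaw: [0.6, 0.6, 0.6, 0.6, 0.6]

```text
t: 0.6
eef_pos: [301.6, -390.1, 226.9]
tcp_rot: [0.99, 0.141, 0.0, -0.001]
force: [-0.2, -0.8, 0.2]
width: 0.617
finger_force: 0.0
```

Call:
servo_tool:
  translation:
    - [0.9, -0.57, 0]
    - [0.9, -0.57, 0]
    - [0.9, -0.57, 0]
    - [0.9, -0.57, 0]
    - [0.9, -0.57, 0]
  delta_rot:
    - [0, 0, 0]
    - [0, 0, 0]
    - [0, 0, 0]
    - [0, 0, 0]
    - [0, 0, 0]
  jaw: [0.6, 0.6, 0.6, 0.6, 0.6]

```text
t: 1.1
eef_pos: [443.3, -232.1, 227.2]
tcp_rot: [0.99, 0.141, 0.0, -0.0]
force: [0.1, -0.3, -1.0]
width: 0.599
finger_force: 0.0
```

```bash
python3 -c "
from h import *
print(cmd([530,-134.5,130],down(.026)));rep()"
```

```text
(array([ 0.5521, -0.3474,  0.4867]), array([-0.0006, -0.0003,  0.1632]))
t 1.1 pos [ 443.3 -232.1  227.2] deck [np.float64(-54.5), np.float64(-34.7), np.float64(213.1)] F [ 0.1 -0.3 -1. ] Fdeck [np.float64(-0.2), np.float64(-0.1), np.float64(-1.0)] w 56.3 ff 0.0 q [-0.66  0.05  1.72  0.    1.37  0.63]
```

Call:
servo_tool:
  translation:
    - [0.552, -0.347, 0.45]
    - [0.552, -0.347, 0.45]
    - [0.552, -0.347, 0.45]
    - [0.552, -0.347, 0.45]
    - [0.552, -0.347, 0.45]
  delta_rot:
    - [0, 0, 0.163]
    - [0, 0, 0.163]
    - [0, 0, 0.163]
    - [0, 0, 0.163]
    - [0, 0, 0.163]
  jaw: [0.6, 0.6, 0.6, 0.6, 0.6]

```text
t: 1.6
eef_pos: [527.6, -137.6, 135.5]
tcp_rot: [1.0, 0.012, -0.002, -0.0]
force: [-0.2, 0.1, -0.0]
width: 0.602
finger_force: 0.0
```

```bash
python3 -c "
from h import *
print(cmd([530,-134.5,36],down(.026)));rep()
c=camera('wrist');cv2.imwrite('pics/w1.png',c['frame'])"
```

```text
(array([ 0.0146, -0.0147,  0.4977]), array([-0.0006,  0.0026, -0.0015]))
t 1.6 pos [ 527.6 -137.6  135.5] deck [np.float64(-135.8), np.float64(85.1), np.float64(154.2)] F [-0.2  0.1 -0. ] Fdeck [np.float64(-0.1), np.float64(-0.1), np.float64(0.0)] w 56.6 ff 0.0 q [-0.41  0.24  1.7  -0.    1.2   1.13]
```

View pics/w1.png

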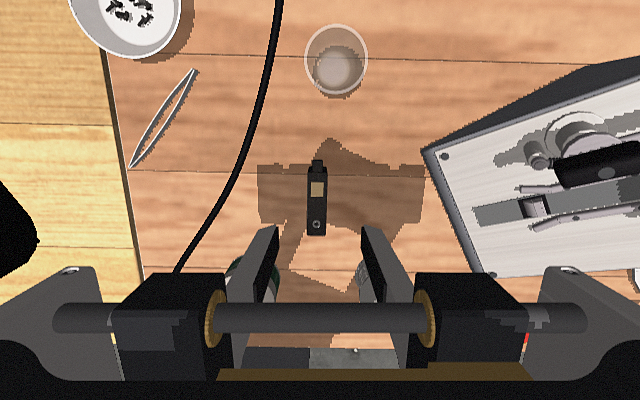

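Call:
servo_tool:
  translation:
    - [0.012, -0.012, 0.2]
    - [0.012, -0.012, 0.35]
    - [0.012, -0.012, 0.45]
    - [0.012, -0.012, 0.495]
    - [0.012, -0.012, 0.495]
  delta_rot:
    - [0, 0, 0]
    - [0, 0, 0]
    - [0, 0, 0]
    - [0, 0, 0]
    - [0, 0, 0]
  jaw: [0.5, 0.4, 0.4, 0.4, 0.4]

```text
t: 2.15
eef_pos: [530.2, -137.0, 38.5]
tcp_rot: [1.0, 0.01, -0.0, 0.0]
force: [0.0, -0.4, 0.4]
width: 0.398
finger_force: 0.0
```

Call:
servo_tool:
  translation:
    - [0, 0, 0]
    - [0, 0, 0]
  delta_rot:
    - [0, 0, 0]
    - [0, 0, 0]
  jaw: [0.4, 0.4]

```text
t: 2.35
eef_pos: [532.2, -136.6, 40.4]
tcp_rot: [1.0, 0.011, 0.002, 0.001]
force: [0.3, 0.2, -0.4]
width: 0.4
finger_force: 0.0
```

```bash
python3 -c "
from h import *
print(cmd([530,-134.5,36],down(.026)));rep()"
```

```text
(array([-0.0108, -0.0109,  0.0219]), array([ 0.0011, -0.0021, -0.003 ]))
t 2.35 pos [ 532.2 -136.6   40.4] deck [np.float64(-182.1), np.float64(89.7), np.float64(71.1)] F [ 0.3  0.2 -0.4] Fdeck [np.float64(-0.2), np.float64(0.4), np.float64(-0.4)] w 37.6 ff 0.0 q [-0.41  0.38  1.75 -0.    1.01  1.14]
```

Call:
servo_tool:
  translation:
    - [-0.01, -0.01, 0.02]
    - [-0.01, -0.01, 0.02]
    - [-0.01, -0.01, 0.02]
    - [-0.01, -0.01, 0.02]
    - [-0.01, -0.01, 0.02]
  delta_rot:
    - [0, 0, 0]
    - [0, 0, 0]
    - [0, 0, 0]
    - [0, 0, 0]
    - [0, 0, 0]
  jaw: [0.4, 0.3, 0.15, 0.0, 0.0]
  squeeze: 40

```text
t: 2.85
eef_pos: [528.9, -133.5, 34.5]
tcp_rot: [1.0, 0.011, 0.0, 0.0]
force: [-0.9, 0.5, 0.7]
width: 0.202
finger_force: 40.0
```

Call:
servo_tool:
  translation:
    - [0, 0, 0]
    - [0, 0, 0]
    - [0, 0, 0]
    - [0, 0, 0]
    - [0, 0, 0]
  delta_rot:
    - [0, 0, 0]
    - [0, 0, 0]
    - [0, 0, 0]
    - [0, 0, 0]
    - [0, 0, 0]
  jaw: [0, 0, 0, 0, 0]

```text
t: 3.35
eef_pos: [528.9, -133.5, 34.6]
tcp_rot: [1.0, 0.011, 0.0, -0.0]
force: [-0.3, 0.7, 2.7]
width: 0.196
finger_force: 40.0
```

```bash
python3 -c "
from h import *
rep();c=camera('wrist');print(c['K'].round(1),c['R']@Ro.from_quat(state()['tcp_rot']).as_matrix());cv2.imwrite('pics/w2.png',c['frame'][150:400,200:450])
c=camera('side');np.savez('side1.npz',**c);rep()"
```

```text
t 3.35 pos [ 528.9 -133.5   34.6] deck [np.float64(-188.8), np.float64(88.3), np.float64(68.2)] F [-0.3  0.7  2.7] Fdeck [np.float64(0.7), np.float64(0.1), np.float64(2.7)] w 18.4 ff 40.0 q [-0.41  0.38  1.76  0.    1.    1.14]
[[281.9   0.  319.5]
 [  0.  281.9 197.1]
 [  0.    0.    1. ]] [[ 1.18377281e-03  9.99999200e-01  4.46736633e-04]
 [-9.63186988e-01  1.26029151e-03 -2.68829386e-01]
 [-2.68829733e-01 -1.12057995e-04  9.63187709e-01]]
t 3.45 pos [ 528.9 -133.5   34.6] deck [np.float64(-188.8), np.float64(88.3), np.float64(68.2)] F [-1.1  0.3  2.2] Fdeck [np.float64(0.3), np.float64(-0.8), np.float64(2.3)] w 18.9 ff 40.0 q [-0.41  0.38  1.76  0.    1.    1.14]
```

View pics/w2.png

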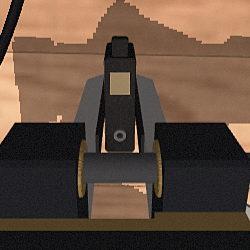

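Call:
servo_tool:
  translation:
    - [0, 0, -0.2]
    - [0, 0, -0.5]
    - [0, 0, -0.8]
    - [0, 0, -0.8]
    - [0, 0, -0.8]
  delta_rot:
    - [0, 0, 0]
    - [0, 0, 0]
    - [0, 0, 0]
    - [0, 0, 0]
    - [0, 0, 0]
  jaw: [0, 0, 0, 0, 0]

```text
t: 3.95
eef_pos: [531.5, -134.8, 198.8]
tcp_rot: [1.0, 0.011, 0.004, 0.002]
force: [1.0, -0.2, -1.7]
width: 0.201
finger_force: 40.0
```

```bash
python3 -c "
from h import *
rep();print(cmd(dk(-3.5,0,130),Rd));print(cmd(dk(-3.5,0,130),down(np.radians(119))))"
```

```text
t 3.95 pos [ 531.5 -134.8  198.8] deck [np.float64(-104.5), np.float64(90.0), np.float64(209.2)] F [ 1.  -0.2 -1.7] Fdeck [np.float64(-0.3), np.float64(0.8), np.float64(-1.8)] w 18.9 ff 40.0 q [-0.41  0.17  1.65 -0.    1.32  1.14]
(array([-0.0972,  0.7721,  0.0923]), array([-0.3359, -0.2058, -1.2798]))
(array([-0.0972,  0.7721,  0.0923]), array([ 7.1000e-03, -6.0000e-04, -1.3083e+00]))
```

Call:
servo_tool:
  translation:
    - [-0.05, 0.3, 0]
    - [-0.05, 0.3, 0]
    - [-0.05, 0.3, 0]
    - [-0.05, 0.3, 0]
    - [-0.05, 0.3, 0]
  delta_rot:
    - [-0.12, -0.075, -0.45]
    - [-0.12, -0.075, -0.45]
    - [-0.12, -0.075, -0.45]
    - [-0.12, -0.075, -0.45]
    - [-0.12, -0.075, -0.45]
  jaw: [0, 0, 0, 0, 0]

```text
t: 4.45
eef_pos: [518.5, -193.4, 191.1]
tcp_rot: [0.927, 0.358, -0.059, 0.092]
force: [0.2, -0.1, -0.9]
width: 0.198
finger_force: 40.0
```

```bash
python3 -c "
from h import *
rep();print(cmd(dk(-3.5,0,130),Rd))"
```

```text
t 4.45 pos [ 518.5 -193.4  191.1] deck [np.float64(-69.7), np.float64(49.9), np.float64(180.2)] F [ 0.2 -0.1 -0.9] Fdeck [np.float64(-0.3), np.float64(0.1), np.float64(-0.9)] w 18.6 ff 40.0 q [-0.39  0.19  1.66 -0.23  1.26  0.51]
(array([-0.3165,  0.3333,  0.1531]), array([-0.2273, -0.1325, -0.8226]))
```

Call:
servo_tool:
  translation:
    - [-0.2, 0.2, 0]
    - [-0.2, 0.2, 0]
    - [-0.2, 0.2, 0]
    - [-0.2, 0.2, 0]
    - [-0.2, 0.2, 0]
  delta_rot:
    - [-0.12, -0.07, -0.44]
    - [-0.12, -0.07, -0.44]
    - [-0.12, -0.07, -0.44]
    - [-0.12, -0.07, -0.44]
    - [-0.12, -0.07, -0.44]
  jaw: [0, 0, 0, 0, 0]

```text
t: 4.95
eef_pos: [515.5, -248.1, 202.8]
tcp_rot: [0.734, 0.649, -0.103, 0.17]
force: [-0.5, 0.2, -0.5]
width: 0.198
finger_force: 40.0
```

```bash
python3 -c "
from h import *
rep();print(cmd(dk(-3.5,0,130),Rd))"
```

```text
t 4.95 pos [ 515.5 -248.1  202.8] deck [np.float64(-23.9), np.float64(20.4), np.float64(167.2)] F [-0.5  0.2 -0.5] Fdeck [np.float64(-0.7), np.float64(-0.3), np.float64(-0.2)] w 18.6 ff 40.0 q [-0.42  0.11  1.76 -0.38  1.07 -0.15]
(array([-0.15  ,  0.0083,  0.1813]), array([-0.1066, -0.0637, -0.3825]))
```

Call:
servo_tool:
  translation:
    - [-0.15, 0.008, 0.18]
    - [-0.15, 0.008, 0.18]
    - [-0.15, 0.008, 0.18]
    - [-0.15, 0.008, 0.18]
    - [-0.15, 0.008, 0.18]
  delta_rot:
    - [-0.107, -0.064, -0.383]
    - [-0.107, -0.064, -0.383]
    - [-0.107, -0.064, -0.383]
    - [-0.107, -0.064, -0.383]
    - [-0.107, -0.064, -0.383]
  jaw: [0, 0, 0, 0, 0]

```text
t: 5.45
eef_pos: [514.2, -289.1, 180.2]
tcp_rot: [0.488, 0.834, -0.13, 0.223]
force: [1.3, -0.5, -1.6]
width: 0.201
finger_force: 40.0
```

Call:
servo_tool:
  translation:
    - [0, 0, 0]
    - [0, 0, 0]
    - [0, 0, 0]
    - [0, 0, 0]
  delta_rot:
    - [0, 0, 0]
    - [0, 0, 0]
    - [0, 0, 0]
    - [0, 0, 0]
  jaw: [0, 0, 0, 0]

```text
t: 5.85
eef_pos: [517.3, -290.4, 184.4]
tcp_rot: [0.489, 0.832, -0.13, 0.226]
force: [-0.1, -0.7, 0.1]
width: 0.199
finger_force: 40.0
```

```bash
cat > v.py <<'E'
from h import *
import sys
rep();print(cmd(dk(*map(float,sys.argv[1:4])),Rd))
E
cat > loc.py <<'E'
from h import *
# deck in wrist view: project model points for checking, measure via depth
c=camera("wrist"); P=pts(c); A=(P-cen)@np.array([X,Y,N]).T; ok=c["z_map"]>0
cv2.imwrite("pics/w3.png",c["frame"])
m=ok&(abs(A[...,2])<3)&(abs(A[...,0])<90)&(abs(A[...,1])<77); I=P[m]; o=I.mean(0); n=np.linalg.svd(I-o)[2][2]; n*=np.sign(n[2]); print("plane z",A[m][:,2].mean(),"dN",n@X,n@Y,m.sum())
for s,q in (("grip",(A[...,2]>68)&(A[...,2]<76)&(A[...,1]>35)&(A[...,1]<75)),("head",(A[...,2]>38)&(A[...,2]<50)&(A[...,0]>38)&(abs(A[...,1])<35))):
    q&=ok; print(s,q.sum(),cv2.minAreaRect(A[q][:,:2].astype(np.float32)) if q.sum()>5 else"",A[q].mean(0) if q.any() else "")
E
python3 v.py -3.5 0 130; python3 loc.py
```

```text
t 5.85 pos [ 517.3 -290.4  184.4] deck [np.float64(-0.4), np.float64(1.1), np.float64(132.4)] F [-0.1 -0.7  0.1] Fdeck [np.float64(0.6), np.float64(-0.4), np.float64(-0.2)] w 18.7 ff 40.0 q [-0.52  0.06  1.9  -0.38  0.76 -0.8 ]
(array([ 0.0154, -0.0058,  0.012 ]), array([ 0.0011,  0.0027, -0.0041]))
plane z -0.9220787962073544 dN 0.0006583503778270798 -0.0011583196674804102 16298
grip 656 ((7.8538818359375, 54.177207946777344), (38.961883544921875, 12.546448707580566), 0.23248864710330963) [ 7.0336414  53.41962596 71.9805457 ]
head 39 ((69.81866455078125, 1.4525260925292969), (32.71986770629883, 18.19961166381836), 89.48809814453125) [71.25514857  1.78647879 44.72313538]
```

View pics/w3.png

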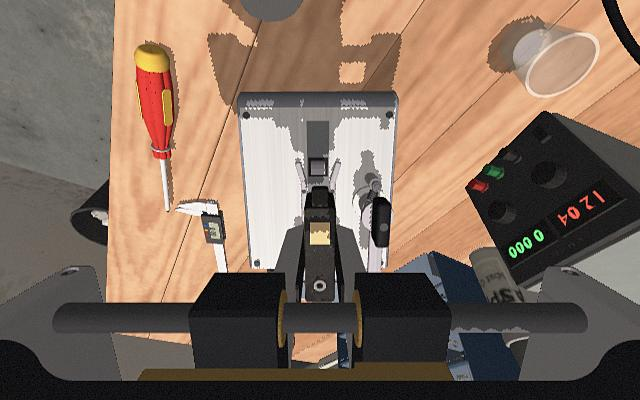

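Call:
servo_tool:
  translation:
    - [0.015, -0.006, 0.12]
    - [0.015, -0.006, 0.24]
    - [0.015, -0.006, 0.33]
    - [0.015, -0.006, 0.38]
    - [0.015, -0.006, 0.4]
  delta_rot:
    - [0, 0, 0]
    - [0, 0.002, -0.004]
    - [0, 0.002, -0.004]
    - [0, 0.002, -0.004]
    - [0, 0.002, -0.004]
  jaw: [0, 0, 0, 0, 0]

```text
t: 6.4
eef_pos: [534.6, -323.9, 113.1]
tcp_rot: [0.487, 0.834, -0.13, 0.224]
force: [0.5, 0.3, -1.0]
width: 0.199
finger_force: 40.0
```

Call:
servo_tool:
  translation:
    - [0, 0, 0]
    - [0, 0, 0]
    - [0, 0, 0]
    - [0, 0, 0]
    - [0, 0, 0]
  delta_rot:
    - [0, 0, 0]
    - [0, 0, 0]
    - [0, 0, 0]
    - [0, 0, 0]
    - [0, 0, 0]
  jaw: [0, 0, 0, 0, 0]

```text
t: 6.9
eef_pos: [535.1, -323.8, 114.8]
tcp_rot: [0.487, 0.834, -0.13, 0.225]
force: [-0.1, 0.3, -1.3]
width: 0.201
finger_force: 40.0
```

```bash
python3 v.py -3.5 0 35; python3 v.py -3.5 0 35
```

```text
t 6.9 pos [ 535.1 -323.8  114.8] deck [np.float64(-2.5), np.float64(0.2), np.float64(53.2)] F [-0.1  0.3 -1.3] Fdeck [np.float64(-1.0), np.float64(0.1), np.float64(-0.9)] w 18.9 ff 40.0 q [-0.56  0.22  1.88 -0.43  0.61 -0.77]
(array([ 0.0053, -0.0012,  0.0911]), array([ 0.0015,  0.0015, -0.0001]))
t 6.9 pos [ 535.1 -323.8  114.8] deck [np.float64(-2.5), np.float64(0.2), np.float64(53.2)] F [-0.1  0.3 -1.3] Fdeck [np.float64(-1.0), np.float64(0.1), np.float64(-0.9)] w 18.9 ff 40.0 q [-0.56  0.22  1.88 -0.43  0.61 -0.77]
(array([ 0.0053, -0.0012,  0.0911]), array([ 0.0015,  0.0015, -0.0001]))
```

Call:
servo_tool:
  translation:
    - [0.005, -0.001, 0.03]
    - [0.005, -0.001, 0.055]
    - [0.005, -0.001, 0.07]
    - [0.005, -0.001, 0.08]
    - [0.005, -0.001, 0.08]
  delta_rot:
    - [0, 0, 0]
    - [0, 0, 0]
    - [0, 0, 0]
    - [0, 0, 0]
    - [0, 0, 0]
  jaw: [0, 0, 0, 0, 0]

```text
t: 7.4
eef_pos: [538.3, -330.3, 99.6]
tcp_rot: [0.487, 0.834, -0.13, 0.225]
force: [-0.4, 0.9, 1.5]
width: 0.199
finger_force: 40.0
```

Call:
servo_tool:
  translation:
    - [0, 0, 0.003]
    - [0, 0, 0.006]
    - [0, 0, 0.006]
  delta_rot:
    - [0, 0, 0]
    - [0, 0, 0]
    - [0, 0, 0]
  jaw: [0, 0, 0]

```text
t: 7.7
eef_pos: [538.5, -330.7, 98.9]
tcp_rot: [0.487, 0.834, -0.13, 0.225]
force: [-1.9, 2.2, 3.0]
width: 0.203
finger_force: 40.0
```

```bash
python3 v.py -3.5 0 35
```

```text
t 7.7 pos [ 538.5 -330.7   98.9] deck [np.float64(-3.9), np.float64(-0.2), np.float64(35.6)] F [-1.9  2.2  3. ] Fdeck [np.float64(-0.9), np.float64(-0.6), np.float64(4.0)] w 19.1 ff 40.0 q [-0.57  0.26  1.87 -0.44  0.58 -0.76]
(array([-0.0018,  0.0008,  0.0028]), array([ 0.0012,  0.001 , -0.0001]))
```

Call:
servo_tool:
  translation:
    - [0, 0, 0.003]
    - [0, 0, 0.005]
    - [0, 0, 0.005]
  delta_rot:
    - [0, 0, 0]
    - [0, 0, 0]
    - [0, 0, 0]
  jaw: [0, 0, 0]

```text
t: 8.0
eef_pos: [538.6, -330.7, 98.9]
tcp_rot: [0.487, 0.834, -0.13, 0.225]
force: [-6.5, 7.2, 11.0]
width: 0.199
finger_force: 40.0
```

```bash
python3 v.py 10.2 0 34.6; python3 -c "
from h import *
c=camera('side');f=c['frame'];P=pts(c);np.savez('s2.npz',**c)
u=c['K']@(c['R']@dk(0,0,30)+c['t']);u=(u/u[2]).astype(int);print(u);cv2.imwrite('pics/s2.png',cv2.resize(f[u[1]-60:u[1]+60,u[0]-80:u[0]+80],None,fx=5,fy=5,interpolation=2))"
```

```text
t 8.0 pos [ 538.6 -330.7   98.9] deck [np.float64(-3.8), np.float64(-0.1), np.float64(35.5)] F [-6.5  7.2 11. ] Fdeck [np.float64(-2.7), np.float64(-2.1), np.float64(14.3)] w 18.7 ff 40.0 q [-0.57  0.26  1.87 -0.44  0.58 -0.76]
(array([-0.07  ,  0.0006,  0.0047]), array([ 0.0009,  0.0009, -0.0001]))
[324 236   1]
```

View pics/s2.png

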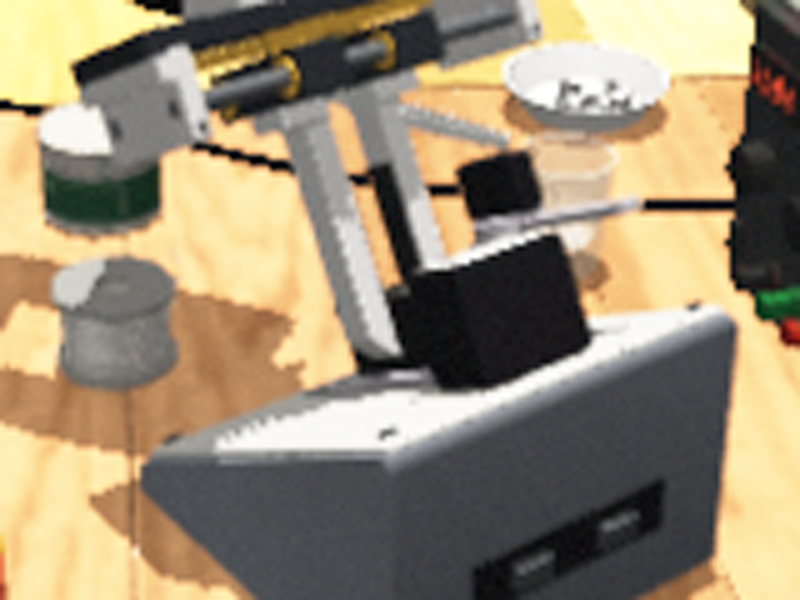

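Call:
servo_tool:
  translation:
    - [-0.01, 0, -0.002]
    - [-0.02, 0, -0.002]
    - [-0.03, 0, -0.002]
    - [-0.04, 0, -0.002]
    - [-0.05, 0, -0.002]
  delta_rot:
    - [0, 0, 0]
    - [0, 0, 0]
    - [0, 0, 0]
    - [0, 0, 0]
    - [0, 0, 0]
  jaw: [0, 0, 0, 0, 0]
  squeeze: 50

```text
t: 8.55
eef_pos: [541.4, -335.7, 102.1]
tcp_rot: [0.487, 0.834, -0.129, 0.222]
force: [-7.8, 15.9, 10.9]
width: 0.198
finger_force: 50.0
```

```bash
python3 v.py 10.2 0 35.4
```

```text
t 8.55 pos [ 541.4 -335.7  102.1] deck [np.float64(2.8), np.float64(-0.2), np.float64(35.5)] F [-7.8 15.9 10.9] Fdeck [np.float64(-9.8), np.float64(1.0), np.float64(18.3)] w 18.6 ff 50.0 q [-0.57  0.27  1.86 -0.42  0.59 -0.78]
(array([-0.0372,  0.0008,  0.0005]), array([ 0.0005, -0.0025, -0.0001]))
```

Call:
servo_tool:
  translation:
    - [-0.01, 0, -0.004]
    - [-0.02, 0, -0.004]
    - [-0.03, 0, -0.004]
    - [-0.03, 0, -0.004]
  delta_rot:
    - [0, 0, 0]
    - [0, 0.0, 0]
    - [0, 0.0, 0]
    - [0, 0.0, 0]
  jaw: [0, 0, 0, 0]

```text
t: 8.95
eef_pos: [543.4, -339.5, 104.7]
tcp_rot: [0.487, 0.835, -0.129, 0.222]
force: [-4.8, 12.5, 4.7]
width: 0.199
finger_force: 50.0
```

```bash
python3 v.py 10.2 0 35.4
```

```text
t 8.95 pos [ 543.4 -339.5  104.7] deck [np.float64(7.8), np.float64(-0.2), np.float64(35.6)] F [-4.8 12.5  4.7] Fdeck [np.float64(-9.1), np.float64(1.9), np.float64(10.7)] w 18.7 ff 50.0 q [-0.58  0.27  1.85 -0.42  0.6  -0.8 ]
(array([-0.0121,  0.001 ,  0.0007]), array([ 0.0004, -0.0033,  0.0001]))
```

Call:
servo_tool:
  translation:
    - [-0.01, 0, 0]
    - [-0.015, 0, 0]
    - [-0.02, 0, 0]
    - [-0.02, 0, 0]
  delta_rot:
    - [0, 0, 0]
    - [0, 0.0, 0]
    - [0, 0.0, 0]
    - [0, 0.0, 0]
  jaw: [0, 0, 0, 0]

```text
t: 9.35
eef_pos: [544.1, -340.7, 105.5]
tcp_rot: [0.488, 0.835, -0.129, 0.22]
force: [-7.5, 17.5, 7.9]
width: 0.2
finger_force: 50.0
```

```bash
python3 v.py 10.2 0 35.4
```

```text
t 9.35 pos [ 544.1 -340.7  105.5] deck [np.float64(9.4), np.float64(-0.2), np.float64(35.6)] F [-7.5 17.5  7.9] Fdeck [np.float64(-12.4), np.float64(2.1), np.float64(16.3)] w 18.8 ff 50.0 q [-0.58  0.27  1.84 -0.41  0.6  -0.81]
(array([-0.0042,  0.0012,  0.0008]), array([ 0.    , -0.0056,  0.0002]))
```

Call:
servo_tool:
  translation:
    - [-0.01, 0, -0.003]
    - [-0.015, 0, -0.003]
    - [-0.015, 0, -0.003]
    - [-0.015, 0, -0.003]
  delta_rot:
    - [0, 0, 0]
    - [0, 0.0, 0]
    - [0, 0.0, 0]
    - [0, 0.0, 0]
  jaw: [0, 0, 0, 0]

```text
t: 9.75
eef_pos: [544.0, -340.8, 105.5]
tcp_rot: [0.488, 0.836, -0.128, 0.218]
force: [-7.7, 23.4, 5.6]
width: 0.196
finger_force: 50.0
```

```bash
python3 v.py 10.2 0 35.4;python3 - <<'E'
from h import *
c=camera('wrist');f=c['frame']
u=c['K']@(c['R']@dk(-20,0,20)+c['t']);u=(u/u[2]).astype(int);print(u)
P=pts(c); A=(P-cen)@np.array([X,Y,N]).T
q=(c["z_map"]>0)&(abs(A[...,1])<6)&(A[...,0]>-50)&(A[...,0]<50)&(A[...,2]>2)&(A[...,2]<45)
for x in range(-45,46,3):
    t=A[q&(abs(A[...,0]-x)<1.5)]
    if len(t): print(x,len(t),t[:,2].min().round(1),np.median(t[:,2]).round(1),t[:,2].max().round(1))
cv2.imwrite('pics/w4.png',cv2.resize(f[max(u[1]-60,0):u[1]+90,u[0]-80:u[0]+80],None,fx=4,fy=4,interpolation=2))
E
```

```text
t 9.75 pos [ 544.  -340.8  105.5] deck [np.float64(9.4), np.float64(-0.3), np.float64(35.5)] F [-7.7 23.4  5.6] Fdeck [np.float64(-18.2), np.float64(4.8), np.float64(16.9)] w 18.4 ff 50.0 q [-0.58  0.27  1.84 -0.4   0.61 -0.81]
(array([-0.0039,  0.0017,  0.0007]), array([-0.0005, -0.0084,  0.0004]))
[319 197   1]
-36 4 2.3 2.5 2.8
-33 71 2.1 3.4 5.9
-30 150 3.3 6.5 35.6
-27 174 5.1 32.3 35.6
-24 107 5.8 33.7 35.6
-21 85 5.8 33.9 35.3
-18 140 11.0 35.2 37.5
-15 90 34.4 36.2 37.6
-12 95 34.1 36.0 37.2
-9 104 34.9 36.5 38.1
-6 99 35.5 36.6 38.2
-3 88 35.5 36.6 38.1
0 93 35.2 36.5 37.9
3 90 34.5 36.5 37.9
6 85 34.7 36.1 37.6
9 93 34.9 35.9 37.2
12 88 34.5 36.1 37.5
15 91 34.7 36.0 37.2
18 87 34.9 36.1 37.6
21 89 34.7 36.0 37.7
24 83 34.8 35.9 37.2
27 107 34.5 36.1 39.7
30 78 35.0 37.1 39.5
33 93 34.5 36.6 39.4
36 55 34.9 36.1 38.7
39 77 34.5 35.9 37.3
42 76 34.8 35.9 37.4
45 46 34.4 35.7 36.8
```

View pics/w4.png

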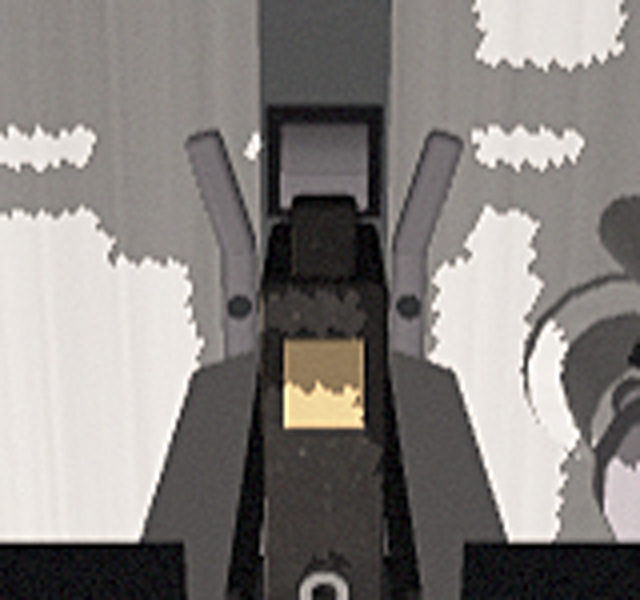

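Call:
servo_tool:
  translation:
    - [0, 0, 0]
    - [0, 0, 0]
    - [0, 0, 0]
    - [0, 0, 0]
    - [0, 0, 0]
  delta_rot:
    - [0, 0, 0]
    - [0, 0, 0]
    - [0, 0, 0]
    - [0, 0, 0]
    - [0, 0, 0]
  jaw: [0, 0, 0, 0, 0]

```text
t: 10.3
eef_pos: [544.0, -340.8, 105.5]
tcp_rot: [0.488, 0.836, -0.128, 0.218]
force: [-7.6, 21.8, 5.9]
width: 0.2
finger_force: 50.0
```

Call:
servo_tool:
  translation:
    - [0, 0, 0]
    - [0, 0, 0]
    - [0, 0, 0]
    - [0, 0, 0]
    - [0, 0, 0]
  delta_rot:
    - [0, 0, 0]
    - [0, 0, 0]
    - [0, 0, 0]
    - [0, 0, 0]
    - [0, 0, 0]
  jaw: [0, 0, 0, 0, 0]

```text
t: 10.8
eef_pos: [544.0, -340.8, 105.5]
tcp_rot: [0.488, 0.836, -0.128, 0.218]
force: [-7.7, 22.6, 7.0]
width: 0.2
finger_force: 50.0
```

Call:
servo_tool:
  translation:
    - [0, 0, 0]
    - [0, 0, 0]
    - [0, 0, 0]
    - [0, 0, 0]
    - [0, 0, 0]
  delta_rot:
    - [0, 0, 0]
    - [0, 0, 0]
    - [0, 0, 0]
    - [0, 0, 0]
    - [0, 0, 0]
  jaw: [0, 0, 0, 0, 0]

```text
t: 11.3
eef_pos: [544.0, -340.8, 105.5]
tcp_rot: [0.488, 0.836, -0.128, 0.218]
force: [-7.4, 23.0, 5.2]
width: 0.199
finger_force: 50.0
```

```bash
cat > cat.py <<'E'
from h import *
rep(); c=camera('wrist'); P=pts(c); A=(P-cen)@np.array([X,Y,N]).T
q=(c["z_map"]>0)&(abs(A[...,1])<6)&(A[...,2]>-2)&(A[...,2]<20)
for x in range(-48,-14,3):
    t=A[q&(abs(A[...,0]-x)<1.5)]
    if len(t): print(x,len(t),np.median(t[:,2]).round(1),np.percentile(t[:,2],90).round(1))
E
python3 cat.py
```

```text
t 11.3 pos [ 544.  -340.8  105.5] deck [np.float64(9.5), np.float64(-0.3), np.float64(35.6)] F [-7.4 23.   5.2] Fdeck [np.float64(-17.9), np.float64(4.8), np.float64(16.3)] w 18.7 ff 50.0 q [-0.58  0.27  1.84 -0.4   0.61 -0.81]
-48 77 -0.1 0.8
-45 84 -0.0 0.8
-42 72 -0.1 0.7
-39 89 0.1 0.8
-36 75 0.5 2.0
-33 92 3.1 4.8
-30 95 5.7 7.3
-27 79 6.9 7.6
-24 23 7.2 7.9
-21 1 7.1 7.1
-18 4 14.8 17.7
```

Call:
servo_tool:
  translation:
    - [0.01, 0, -0.003]
    - [0.02, 0, -0.005]
    - [0.03, 0, -0.007]
    - [0.035, 0, -0.007]
    - [0.035, 0, -0.007]
  delta_rot:
    - [0, 0, 0]
    - [0, 0, 0]
    - [0, 0, 0]
    - [0, 0, 0]
    - [0, 0, 0]
  jaw: [0, 0, 0, 0, 0]

```text
t: 11.85
eef_pos: [542.2, -338.7, 104.5]
tcp_rot: [0.487, 0.835, -0.129, 0.221]
force: [0.3, 5.6, -4.6]
width: 0.199
finger_force: 50.0
```

```bash
python3 cat.py
```

```text
t 11.85 pos [ 542.2 -338.7  104.5] deck [np.float64(6.6), np.float64(-0.9), np.float64(36.0)] F [ 0.3  5.6 -4.6] Fdeck [np.float64(-6.4), np.float64(3.0), np.float64(-1.6)] w 18.7 ff 50.0 q [-0.58  0.27  1.85 -0.42  0.6  -0.8 ]
-48 72 0.1 0.9
-45 88 -0.0 0.9
-42 68 -0.2 0.7
-39 68 0.0 1.0
-36 83 0.4 1.5
-33 91 3.3 4.5
-30 91 5.8 7.2
-27 39 6.9 7.5
-24 8 6.5 7.5
-21 12 12.7 18.6
```

Call:
servo_tool:
  translation:
    - [0, 0, 0]
    - [0, 0, 0]
    - [0, 0, 0]
    - [0, 0, 0]
    - [0, 0, 0]
  delta_rot:
    - [0, 0, 0]
    - [0, 0, 0]
    - [0, 0, 0]
    - [0, 0, 0]
    - [0, 0, 0]
  jaw: [0.25, 0.34, 0.34, 0.34, 0.34]

```text
t: 12.4
eef_pos: [545.0, -342.3, 109.3]
tcp_rot: [0.487, 0.834, -0.13, 0.225]
force: [-0.0, 0.3, -0.2]
width: 0.343
finger_force: 0.0
```

Call:
servo_tool:
  translation:
    - [0, 0, -0.1]
    - [0, 0, -0.25]
    - [0, 0, -0.4]
    - [0, 0, -0.4]
    - [0, 0, -0.4]
  delta_rot:
    - [0, 0, 0]
    - [0, 0, 0]
    - [0, 0, 0]
    - [0, 0, 0]
    - [0, 0, 0]
  jaw: [0.34, 0.34, 0.34, 0.34, 0.34]

```text
t: 12.9
eef_pos: [525.4, -307.1, 178.8]
tcp_rot: [0.487, 0.834, -0.13, 0.226]
force: [-0.1, 0.3, 0.4]
width: 0.339
finger_force: 0.0
```

```bash
python3 cat.py; python3 v.py 8 54 120; python3 loc.py; python3 -c "
import cv2;f=cv2.imread('pics/w3.png');cv2.imwrite('pics/w5.png',cv2.resize(f[60:330,200:440],None,fx=2.2,fy=2.2))"
```

```text
t 12.9 pos [ 525.4 -307.1  178.8] deck [np.float64(12.8), np.float64(-0.1), np.float64(118.2)] F [-0.1  0.3  0.4] Fdeck [np.float64(-0.1), np.float64(0.0), np.float64(0.5)] w 31.9 ff 0.0 q [-0.54  0.1   1.87 -0.37  0.74 -0.83]
-48 35 -0.0 1.0
-45 36 -0.1 0.6
-42 35 -0.1 0.8
-39 46 0.0 0.7
-36 37 0.6 1.8
-33 37 2.8 3.7
-30 26 4.4 5.6
-21 2 14.0 17.0
t 12.95 pos [ 524.7 -307.   177.4] deck [np.float64(11.7), np.float64(-0.6), np.float64(117.3)] F [-0.1  0.1 -0.7] Fdeck [np.float64(-0.4), np.float64(-0.1), np.float64(-0.5)] w 32.1 ff 0.0 q [-0.54  0.1   1.87 -0.37  0.74 -0.83]
(array([ 0.0187,  0.2729, -0.0132]), array([ 0.001 ,  0.0007, -0.0001]))
plane z -0.9359291421211692 dN 0.00045022247420635215 -0.0011091525549350443 18131
grip 777 ((7.903736114501953, 54.03664016723633), (12.268139839172363, 39.31239318847656), 89.63858795166016) [ 7.1323765  53.31347418 71.87256888]
head 1783 ((61.99000549316406, 0.2353343963623047), (49.253387451171875, 34.50685501098633), 89.52579498291016) [6.07355518e+01 5.55323212e-02 4.43161339e+01]
```

View pics/w5.png

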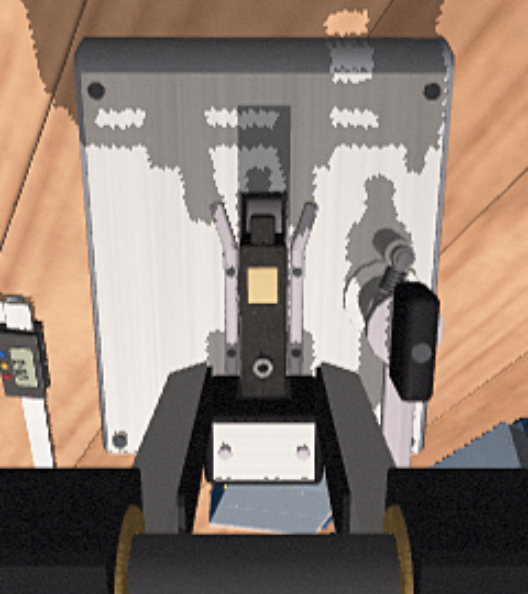

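Call:
servo_tool:
  translation:
    - [0.015, 0.15, 0]
    - [0.018, 0.27, 0]
    - [0.018, 0.271, 0]
    - [0.018, 0.271, 0]
    - [0.018, 0.271, 0]
  delta_rot:
    - [0, 0, 0]
    - [0, 0, 0]
    - [0, 0, 0]
    - [0, 0, 0]
    - [0, 0, 0]
  jaw: [0.34, 0.34, 0.34, 0.34, 0.34]

```text
t: 13.5
eef_pos: [569.3, -277.9, 174.8]
tcp_rot: [0.487, 0.834, -0.131, 0.224]
force: [0.4, 0.0, 0.4]
width: 0.339
finger_force: 0.0
```

Call:
servo_tool:
  translation:
    - [0, 0, 0.05]
    - [0, 0, 0.1]
    - [0, 0, 0.14]
    - [0, 0, 0.15]
    - [0, 0, 0.15]
  delta_rot:
    - [0, 0, 0]
    - [0, 0, 0]
    - [0, 0, 0]
    - [0, 0, 0]
    - [0, 0, 0]
  jaw: [0.34, 0.34, 0.34, 0.34, 0.34]

```text
t: 14.0
eef_pos: [577.5, -290.9, 149.3]
tcp_rot: [0.487, 0.834, -0.13, 0.224]
force: [-0.9, 0.8, 0.1]
width: 0.337
finger_force: 0.0
```

Call:
servo_tool:
  translation:
    - [0, 0, 0]
    - [0, 0, 0]
    - [0, 0, 0]
    - [0, 0, 0]
  delta_rot:
    - [0, 0, 0]
    - [0, 0, 0]
    - [0, 0, 0]
    - [0, 0, 0]
  jaw: [0.34, 0.34, 0.34, 0.34]

```text
t: 14.4
eef_pos: [578.2, -290.5, 150.7]
tcp_rot: [0.487, 0.834, -0.13, 0.225]
force: [0.2, -0.0, -0.2]
width: 0.34
finger_force: 0.0
```

```bash
python3 v.py 8 54 74
```

```text
t 14.4 pos [ 578.2 -290.5  150.7] deck [np.float64(8.7), np.float64(54.1), np.float64(88.2)] F [ 0.2 -0.  -0.2] Fdeck [np.float64(0.0), np.float64(0.2), np.float64(-0.2)] w 32.0 ff 0.0 q [-0.46  0.23  1.79 -0.44  0.73 -0.71]
(array([ 0.0037, -0.0008,  0.0708]), array([ 0.0015,  0.0013, -0.    ]))
```

Call:
servo_tool:
  translation:
    - [0.003, 0, 0.03]
    - [0.003, 0, 0.06]
    - [0.003, 0, 0.07]
    - [0.003, 0, 0.07]
    - [0.003, 0, 0.07]
  delta_rot:
    - [0, 0, 0]
    - [0, 0, 0]
    - [0, 0, 0]
    - [0, 0, 0]
    - [0, 0, 0]
  jaw: [0.34, 0.34, 0.34, 0.34, 0.34]

```text
t: 14.9
eef_pos: [581.2, -296.3, 137.6]
tcp_rot: [0.487, 0.834, -0.13, 0.225]
force: [0.3, 0.2, 0.3]
width: 0.341
finger_force: 0.0
```

Call:
servo_tool:
  translation:
    - [0, 0, 0]
    - [0, 0, 0]
    - [0, 0, 0]
    - [0, 0, 0]
    - [0, 0, 0]
  delta_rot:
    - [0, 0, 0]
    - [0, 0, 0]
    - [0, 0, 0]
    - [0, 0, 0]
    - [0, 0, 0]
  jaw: [0.25, 0.1, 0, 0, 0]
  squeeze: 35

```text
t: 15.4
eef_pos: [581.1, -296.5, 138.1]
tcp_rot: [0.487, 0.834, -0.13, 0.225]
force: [-1.0, 0.1, 1.2]
width: 0.124
finger_force: 35.0
```

```bash
python3 v.py 8 54 74
```

```text
t 15.4 pos [ 581.1 -296.5  138.1] deck [np.float64(8.1), np.float64(53.7), np.float64(74.0)] F [-1.   0.1  1.2] Fdeck [np.float64(0.1), np.float64(-0.8), np.float64(1.3)] w 11.7 ff 35.0 q [-0.47  0.25  1.78 -0.44  0.7  -0.7 ]
(array([0.0004, 0.0015, 0.    ]), array([ 0.0009,  0.0011, -0.    ]))
```

Gripped. Turn clockwise (positive about tool z) in steps.

Call:
servo_tool:
  translation:
    - [0, 0, 0]
    - [0, 0, 0]
    - [0, 0, 0]
    - [0, 0, 0]
    - [0, 0, 0]
  delta_rot:
    - [0, 0, 0.06]
    - [0, 0, 0.12]
    - [0, 0, 0.18]
    - [0, 0, 0.24]
    - [0, 0, 0.3]
  jaw: [0, 0, 0, 0, 0]

```text
t: 15.9
eef_pos: [580.8, -296.5, 138.1]
tcp_rot: [0.669, 0.696, -0.074, 0.249]
force: [-1.4, -0.2, 2.4]
width: 0.123
finger_force: 35.0
```

```bash
cat > k.py <<'E'
from h import *
rep(); s=state(); R=Ro.from_quat(s["tcp_rot"]).as_matrix(); r=Ro.from_matrix(Rd.T@R).as_rotvec(); print("turn from start (rad)",r.round(3),"moment N",(s["moment"]@N).round(2))
d=dk(8,54,74)-s["eef_pos"]; print("centre err tool units",(R.T@d/200).round(4))
E
python3 k.py
```

```text
t 15.9 pos [ 580.8 -296.5  138.1] deck [np.float64(8.0), np.float64(53.4), np.float64(74.0)] F [-1.4 -0.2  2.4] Fdeck [np.float64(0.8), np.float64(-1.3), np.float64(2.4)] w 11.6 ff 35.0 q [-0.47  0.25  1.78 -0.44  0.71 -0.22]
turn from start (rad) [-0.001 -0.001  0.475] moment N 0.09
centre err tool units [0.0013 0.0025 0.    ]
```

Call:
servo_tool:
  translation:
    - [0, 0, 0]
    - [0, 0, 0]
    - [0, 0, 0]
    - [0, 0, 0]
    - [0, 0, 0]
  delta_rot:
    - [0, 0, 0.07]
    - [0, 0, 0.14]
    - [0, 0, 0.21]
    - [0, 0, 0.28]
    - [0, 0, 0.35]
  jaw: [0, 0, 0, 0, 0]

```text
t: 16.4
eef_pos: [580.5, -296.5, 138.0]
tcp_rot: [0.834, 0.488, -0.004, 0.26]
force: [-4.3, 0.8, 3.3]
width: 0.129
finger_force: 35.0
```

Call:
servo_tool:
  translation:
    - [0, 0, 0]
    - [0, 0, 0]
    - [0, 0, 0]
    - [0, 0, 0]
    - [0, 0, 0]
  delta_rot:
    - [0, 0, 0.07]
    - [0, 0, 0.14]
    - [0, 0, 0.2]
    - [0, 0, 0.25]
    - [0, 0, 0.27]
  jaw: [0, 0, 0, 0, 0]

```text
t: 16.9
eef_pos: [580.3, -296.3, 137.8]
tcp_rot: [0.917, 0.302, 0.05, 0.254]
force: [-4.6, 0.9, 2.8]
width: 0.123
finger_force: 35.0
```

```bash
python3 k.py
```

```text
t 16.9 pos [ 580.3 -296.3  137.8] deck [np.float64(7.5), np.float64(53.1), np.float64(74.0)] F [-4.6  0.9  2.8] Fdeck [np.float64(-1.2), np.float64(-3.5), np.float64(3.9)] w 11.6 ff 35.0 q [-0.47  0.25  1.78 -0.44  0.71  0.75]
turn from start (rad) [-0.    -0.     1.448] moment N -0.09
centre err tool units [ 0.0043  0.003  -0.0001]
```

Turned to 1.448; nudge a bit further to be sure of the stop, then open and retract.

Call:
servo_tool:
  translation:
    - [0, 0, 0]
    - [0, 0, 0]
    - [0, 0, 0]
  delta_rot:
    - [0, 0, 0.03]
    - [0, 0, 0.03]
    - [0, 0, 0.03]
  jaw: [0, 0, 0]

```text
t: 17.2
eef_pos: [580.4, -296.3, 137.8]
tcp_rot: [0.923, 0.283, 0.056, 0.253]
force: [-5.0, 1.5, 4.6]
width: 0.129
finger_force: 35.4
```

Call:
servo_tool:
  translation:
    - [0, 0, 0]
    - [0, 0, 0]
    - [0, 0, 0]
    - [0, 0, 0]
    - [0, 0, 0]
  delta_rot:
    - [0, 0, 0]
    - [0, 0, 0]
    - [0, 0, 0]
    - [0, 0, 0]
    - [0, 0, 0]
  jaw: [0.25, 0.35, 0.35, 0.35, 0.35]

```text
t: 17.7
eef_pos: [581.4, -296.2, 137.8]
tcp_rot: [0.924, 0.282, 0.057, 0.253]
force: [0.1, -0.2, 0.8]
width: 0.345
finger_force: 0.0
```

Call:
servo_tool:
  translation:
    - [0, 0, -0.1]
    - [0, 0, -0.25]
    - [0, 0, -0.4]
    - [0, 0, -0.5]
    - [0, 0, -0.5]
  delta_rot:
    - [0, 0, 0]
    - [0, 0, 0]
    - [0, 0, 0]
    - [0, 0, 0]
    - [0, 0, 0]
  jaw: [0.35, 0.35, 0.35, 0.35, 0.35]

```text
t: 18.2
eef_pos: [558.2, -252.6, 228.3]
tcp_rot: [0.923, 0.282, 0.06, 0.256]
force: [0.7, 0.1, 0.2]
width: 0.353
finger_force: 0.0
```

```bash
python3 k.py; python3 - <<'E'
from h import *
c=camera('wrist'); f=c['frame']; cv2.imwrite('pics/w6.png',f)
P=pts(c); A=(P-cen)@np.array([X,Y,N]).T; ok=c["z_map"]>0
q=ok&(A[...,2]>68)&(A[...,2]<76)&(A[...,1]>30)&(A[...,1]<80)&(abs(A[...,0]-8)<30); print(q.sum(),cv2.minAreaRect(A[q][:,:2].astype(np.float32)))
q=ok&(A[...,2]>41.5)&(A[...,2]<50)&(A[...,1]>-40)&(A[...,1]<30)&(A[...,0]<35)&(A[...,0]>-25); print("arm",q.sum(),cv2.minAreaRect(A[q][:,:2].astype(np.float32)) if q.sum()>5 else "")
E
```

```text
t 18.2 pos [ 558.2 -252.6  228.3] deck [np.float64(10.4), np.float64(55.4), np.float64(176.8)] F [0.7 0.1 0.2] Fdeck [np.float64(0.4), np.float64(0.6), np.float64(0.0)] w 33.2 ff 0.0 q [-0.41  0.07  1.79 -0.4   0.88  0.76]
turn from start (rad) [-1.000e-02 -1.000e-03  1.493e+00] moment N 0.01
centre err tool units [-0.0088 -0.0163  0.514 ]
476 ((8.444376945495605, 54.5185661315918), (11.981720924377441, 39.1620979309082), 6.674407482147217)
arm 456 ((14.590276718139648, 2.802570343017578), (13.012868881225586, 51.1400032043457), 6.903130531311035)
```

View pics/w6.png

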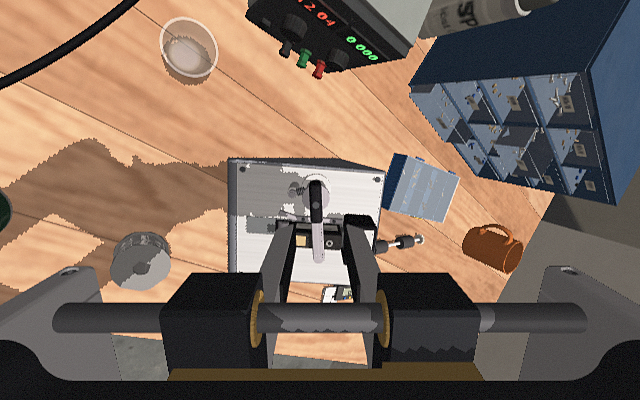

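```bash
python3 -c "
from bench import *
print(hand_in())"
```

```text
the job is handed in; nothing more can be done
None
```

The job is handed in: the cartridge went hard against the stop and now rests on the fully risen catch, the keeper measures 1.45 rad with its arm across the cartridge, the gripper is clear, and I did not touch the tin, reel or glass; it took about 18 s, and no verdict came back.

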